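# Seat a thermometer probe in the clear well

### The arm

A 7-joint arm with a two-finger parallel gripper is mounted at the origin on a cart in front of the work surface, level with it; the furniture and walls round the work are solid. World frame = base frame: x ahead of the robot, y to its left, z up, the work surface at z = 0. Lengths are in m, angles in rad, forces in N, time in s.
With the tool pointing down it reaches from about 0.425 to 0.925 m from the base axis. Payload 6.8 kg.
Tool frame: the origin (TCP) lies at the very end of the fingers, on their centre line; the grasp point (between the pads) lies 19 mm behind it; z points along the fingers, y is the line along which they close (so a half turn about z gives the same grasp; the last joint's range is limited). The gripper opens to 85 mm and grips with 20 to 120 N. Pads are 22 mm wide; open, the fingers measure 114 mm over their backs; the gripper's body (76 mm by 85 mm) begins 54 mm behind the grasp point. The pads swing forward as they close: fully open they stand 13 mm farther back than shut.
Start: joints at [-1.286, 0.477, 0.022, 1.555, -0.011, 1.109, -0.083], TCP at [0.258, 0.624, 0.231] pointing down, gripper open.
Joint ranges: [-2.96, 2.96], [-0.34, 2.1], [-1.41, 1.46], [0.24, 2.44], [-1.37, 4.51], [0.17, 1.92], [-2.96, 2.96]. Speed limits (rad/s): [2.39, 2.39, 3.14, 3.14, 3.14, 3.14, 3.14].

### API

Orientations are given as a unit quaternion [w, x, y, z].
In Python, from station import bot gives the robot as it stands.
- The arm moves only by the tool apply_moves, never from a script. Its argument "deltas" is a list of rows, each a list of 3 entries, a list of its own where there are three numbers: the closure, from 0 (fully open) to 1 (shut), then the shift along the tool's x, y, z in units of 0.2 m (1.0 is 0.2 m), then the turn about the tool's z in units of 2 pi rad (1.0 is 2 pi rad). A call has 1 to 12 rows; each row is the pose to reach, as a shift and turn from the pose commanded when the call began, along the tool's axes at that moment, turning the shorter way round; what a row does not reach only later rows make up. A row lasts 1/10 s, in which the tool goes at most 50 mm and 8.59 degrees, less where a joint would pass 70% of its speed; a pose out of reach is approached as far as the arm can. A call with a number of a shift or a turn outside -1 to 1 is refused whole. A call with a gripper value outside its range is refused whole. The fingers move at their own pace and stop on an object; "squeeze" is the grip in N (left out, the last holds). Time passes only in rows, so rows that repeat a pose let the fingers close. It gives the time, the measured TCP pose, the force, the opening and the grip force at its end, in the units of the state.
- bot.get_obs(): the state, without advancing time (a new reading comes with each control period).
- bot.read_camera(name): name is "scene" or "side" or "wrist"; returns a dict with "color" (480x640x3 uint8, red, green, blue), "intrinsics" (3x3 intrinsics, pixels), "pose" (4x4, takes a point from camera to world coordinates); the wrist camera has in their place "hand_eye" (4x4, takes a point from camera to tool coordinates, whose origin is the TCP and whose axes are the flange's). Camera axes: x right, y down, z forward; pixel columns grow to the right and rows downward; lengths in m; the calibration is good to about 2 mm. A picture is of the moment at which its call begins: read the wrist's pose just before it. There is no depth.
- bot.hand_in(): hands the job in; it is judged then, once.
Trained networks look in a picture, given as the dict that the camera call returned (one of the last four; its "shot" number tells which), for a name from the list of things; names that differ only in an ending like _2 or _b are one class to them, and where a whole thing is asked for, a point or a joint stands for the part that bears it (a point fixed in the world has none). Each returns a list of dicts, best first, with "confidence" (0 to 1); they miss things now and then, are a little off and sometimes report something else, mostly with a low value. They report only what shows in the picture. A call takes as long as a camera call. They do not tell look-alikes from the thing itself.
- bot.look_for(picture, target): "point" ([x, y, z] in m, in world coordinates, good to about 4 mm: the middle of the surface that is visible of it).
The state is a dict: "t": time; "q": joint angles; "joint_vel": joint speeds; "joint_torque": joint torques, N m; "eef_pos": TCP position; "tool_rot": TCP orientation; "contact_force": force on the tool from outside, world axes, zero at the start; "torque": the same for the moment, N m; "gripper_width": opening from 0.0 (shut) to 1.0 (fully open); "grasp_force": force on a finger pad.
Only numpy, scipy, OpenCV 4.12 (cv2) and the standard library are available. Lean on these libraries where they do the work, as an engineer would, in place of code of your own. Each camera call takes 0.05 s, during which the arm holds its last target. There are 200 camera calls.

### The job

Take the spring-handled thermometer probe from its wooden rest and put it in the one well of the metal block that is clear to full depth: push it straight down, driving the stiff cork disc ahead of it, until it bottoms and the spring handle gives to about half its travel, never squashing the handle all the way down. Read the brass ring on the stem: if it stands well above the rim when the stem has bottomed, that well is fouled, so draw the probe out and try another. Leave the probe bottomed with its ring at the rim, ease off and let go of it, and do not disturb the things around.

Things in the scene. Friction and masses are not known exactly. Their poses are not given: they have to be found in the camera images.
- probe_grip (a point): centre of the probe's dark wooden handle, a round grip 26 mm in diameter and 50 mm tall, upright at the start, to be gripped from above; its z axis points up along the probe. The handle's underside is 25 mm below this point and the stem's tip 113 mm below it when the spring is relaxed. The probe weighs about 0.13 kg.
- probe_tip (a point): centre of the lower end of the probe's steel stem, 12 mm in diameter with a chamfered end. Along the stem above the tip: a brass ring mark 60 mm up (3 mm wide, hardly thicker than the stem, so it does not stop on the rim), a flange 20 mm wide from 72 to 75 mm, a coil spring from 75 to 88 mm, then the handle.
- probe_stem (a joint): how far (m) the stem is pressed up into the handle against the spring: 0 relaxed, 0.012 squashed completely. Force along the stem is about 3 N preload plus 1.5 N per mm. About 0.006 (12 N) is half travel, a sure sign of bottoming; 0.0105 or more counts as squashed. On sudden release the spring kicks the handle up, so raise the hand until this reads near 0 first.
- rest: fixed wooden rest in which the probe stands upright: a 60 x 60 x 40 mm block on a 76 mm square foot; origin at the centre of its underside, on the table. Its hole is 14 mm wide and 30 mm deep, so that the probe's tip stands 10 mm above the table and comes free once the tip is above 40 mm.
- well_block: fixed aluminium block 56 x 160 x 75 mm on a dark foot plate 74 x 178 x 10 mm; origin at the centre of its underside, on the table; z up, y along its length and the row of three wells.
- well_0 (a point): centre of the mouth of the well at the block's +y end, in the plane of its top face (75 mm above the table). Wells are vertical, 14 mm wide with a 2 mm chamfer, 50 mm apart, and look alike. In each a stiff cork disc, its face 8 to 14 mm under the rim at the start, slides down under about 6 N and stays where it is pushed.
- well_1 (a point): centre of the mouth of the middle well, otherwise like well_0. Just one of the three wells, any of them, is clear: there the disc bottoms when the stem's tip is 60 mm below the rim. In the two fouled wells it bottoms at 42 mm in one and 36 mm in the other.
- well_2 (a point): centre of the mouth of the well at the block's -y end, otherwise like well_0
- votive_1: bystander: candle glass, 68 mm wide and 70 mm tall; origin at the centre of its underside
- tastevin: bystander: shallow metal tasting cup, 82 x 103 x 28 mm; origin at the centre of its underside
- waiters_friend: bystander: folded waiter's corkscrew, 115 x 33 x 13 mm; origin at the centre of its underside
- brass_bell: bystander: hand bell 58 mm wide and 94 mm tall; origin at the centre of its underside
- probe: the whole probe; origin at the centre of the handle's underside, z up along the probe
There are look-alikes about, which are no part of the job. Of the things that look like the probe, the middle-sized one is meant.

How it is judged:
On the way, in this order (a step that is already met when the one before it is completed fails the run):
1. the probe is lifted out of its rest (height (world z) of probe_tip above 0.06 m), for 0.1 s.
2. the stem is bottomed in the clear well and pressed there: tip at least 57 mm below the rim with the spring handle pressed in by more than 3.5 mm (((horizontal distance between probe_tip and well_0 below 0.0035 m and z of probe_tip in the frame of well_block below 0.018 m) or (horizontal distance between probe_tip and well_1 below 0.0035 m and z of probe_tip in the frame of well_block below 0.018 m) or (horizontal distance between probe_tip and well_2 below 0.0035 m and z of probe_tip in the frame of well_block below 0.018 m)) and value of joint probe_stem above 0.0035 m), for 0.1 s.
At the end, for the whole second after the job is handed in: the probe stands in the clear well, tip within 3 mm of the full 60 mm depth (ring at the rim) and within 3.5 mm of the well's axis, upright within 5 degrees, spring relaxed, let go and at rest (((horizontal distance between probe_tip and well_0 below 0.0035 m and z of probe_tip in the frame of well_block below 0.018 m) or (horizontal distance between probe_tip and well_1 below 0.0035 m and z of probe_tip in the frame of well_block below 0.018 m) or (horizontal distance between probe_tip and well_2 below 0.0035 m and z of probe_tip in the frame of well_block below 0.018 m)) and value of joint probe_stem below 0.002 m and angle between probe_grip's own z axis and vertical below 0.09 rad and linear speed of probe below 0.02 m/s); the robot touches nothing.
It fails at once if the spring handle is squashed (pressed in by more than 10.5 mm) (value of joint probe_stem above 0.0105 m).
It fails at once if the votive_1 is moved by more than 30 mm (distance of votive_1 from where it was at the start of the episode above 0.03 m).
It fails at once if the tastevin is moved by more than 30 mm (distance of tastevin from where it was at the start of the episode above 0.03 m).
It fails at once if the waiters_friend is moved by more than 30 mm (distance of waiters_friend from where it was at the start of the episode above 0.03 m).
It fails at once if the brass_bell is moved by more than 30 mm (distance of brass_bell from where it was at the start of the episode above 0.03 m).
It also fails if it takes over 72 s, if anything falls off the work surface, if the arm or the gripper's body presses on something with over 40 N, if the wrist force passes 120 N, or if a joint passes its speed limit or range.

## Working session

There is one attempt and no reset: what is moved stays moved. The work goes in short steps, Python scripts to look and compute and a tool call to move; the robot and the scene stay as the last step left them, time stands still between calls to the robot, and variables do not carry over. Pictures are saved under pics/ and viewed, at most 10 in all, crops included, and the job is handed in when it is done.

Besides the shell and the picture viewer there is one more tool, called by a JSON object that holds its "name" and its "arguments", one argument or row to a line. apply_moves: Moves the arm, as the interface text tells. Its arguments: {"type":"object","properties":{"deltas":{"type":"array","items":{"type":"array"}},"squeeze":{"type":"number"}},"required":["deltas"]}

```bash
mkdir -p pics; ls; cat > h.py <<'E'
import numpy as np, cv2
from station import bot
def save(p,n): cv2.imwrite('pics/'+n+'.png',cv2.cvtColor(p['color'],cv2.COLOR_RGB2BGR))
def proj(K,T,X):
    c=np.linalg.inv(T)@np.append(X,1); u=np.array(K)@c[:3]; return u[:2]/u[2]
def ray(K,T,uv,z):
    d=T[:3,:3]@np.linalg.inv(K)@np.array([uv[0],uv[1],1.]); o=T[:3,3]; return o+d*(z-o[2])/d[2]
def rot(q):
    from scipy.spatial.transform import Rotation as R
    return R.from_quat([q[1],q[2],q[3],q[0]]).as_matrix()
def Tw():
    s=bot.get_obs(); T=np.eye(4); T[:3,:3]=rot(s['tool_rot']); T[:3,3]=s['eef_pos']; return T
E
python3 - <<'E'
from h import *
np.set_printoptions(precision=4,suppress=True)
s=bot.get_obs(); print(s)
for c in ['scene','side']:
    p=bot.read_camera(c); save(p,c+'0')
    print(c,p['intrinsics'],p['pose'])
    for n in ['probe','probe_grip','rest','well_block','votive_1','tastevin','waiters_friend','brass_bell']:
        print(n,[(np.round(r['point'],3).tolist(),round(r['confidence'],2)) for r in bot.look_for(p,n)][:5])
E
```

```text
pics
{'t': 0.0, 'q': array([-1.2861,  0.4778,  0.0223,  1.5565, -0.0115,  1.1093, -0.0831]), 'joint_vel': array([-0.0012, -0.0008, -0.0009,  0.0007, -0.0004, -0.001 , -0.0018]), 'joint_torque': array([  0.0007, -59.6459,   1.6077, -28.1192,   0.0124,   0.0093,
         0.    ]), 'eef_pos': array([0.2582, 0.623 , 0.2303]), 'tool_rot': array([-0.0001,  0.1951,  0.9808, -0.0009]), 'contact_force': array([ 0.2993, -0.929 ,  0.8527]), 'torque': array([ 0.0395, -0.0292, -0.0938]), 'grasp_force': 0.0, 'gripper_width': 1.0009639996504367}
scene [[576.5899   0.     322.4727]
 [  0.     576.5899 238.7849]
 [  0.       0.       1.    ]] [[-0.4496 -0.449   0.7722 -0.5673]
 [-0.8931  0.2155 -0.3948  0.6163]
 [ 0.0109 -0.8672 -0.4979  0.793 ]
 [ 0.      0.      0.      1.    ]]
probe [([0.38, 0.038, 0.134], 0.95), ([0.456, 0.132, 0.116], 0.77), ([0.479, 0.22, 0.078], 0.71)]
probe_grip [([0.377, 0.036, 0.136], 0.91), ([0.451, 0.134, 0.118], 0.84), ([0.476, 0.223, 0.072], 0.54)]
rest [([0.435, 0.142, 0.03], 0.71)]
well_block [([0.48, -0.141, 0.052], 0.71)]
votive_1 [([0.617, -0.216, 0.056], 0.66)]
t
[... 248 characters left out ...]
244.7792]
 [  0.       0.       1.    ]] [[-0.9659 -0.139   0.2186  0.2721]
 [-0.2589  0.544  -0.7981  0.9728]
 [-0.008  -0.8275 -0.5614  0.764 ]
 [ 0.      0.      0.      1.    ]]
probe [([0.387, 0.034, 0.102], 0.85), ([0.482, 0.221, 0.075], 0.68), ([0.457, 0.136, 0.119], 0.56)]
probe_grip [([0.455, 0.139, 0.118], 0.87), ([0.39, 0.04, 0.103], 0.85), ([0.479, 0.227, 0.078], 0.79), ([0.495, -0.107, 0.056], 0.24)]
rest [([0.452, 0.154, 0.034], 0.8)]
well_block [([0.496, -0.109, 0.058], 0.62)]
votive_1 [([0.629, -0.202, 0.051], 0.81)]
tastevin [([0.546, 0.375, 0.011], 0.56)]
waiters_friend [([0.495, -0.109, 0.058], 0.64), ([0.415, 0.378, 0.016], 0.57)]
brass_bell [([0.679, -0.1, 0.035], 0.93)]
```

View pics/scene0.png

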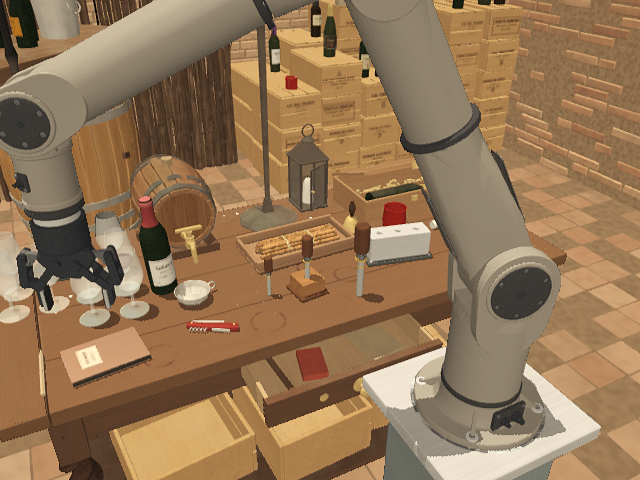

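View pics/side0.png

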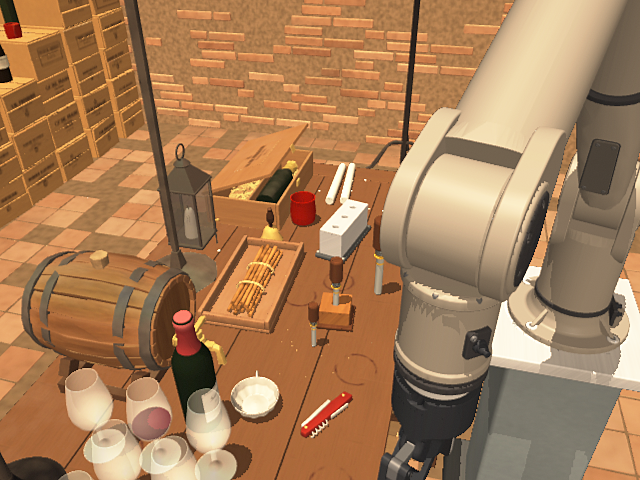

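The scene picture shows the middle-sized probe in the wooden rest at (307,250), with a larger look-alike at (362,245) and a smaller one at (268,270). The white block with three wells is at (398,242). The side picture agrees: rest at (337,300), block at (343,225). I'll move above the rest first.

{"name": "apply_moves", "arguments": {
  "deltas": [
    [0, [-0.92, -0.93, -0.35], 0],
    [0, [-0.92, -0.93, -0.35], 0],
    [0, [-0.92, -0.93, -0.35], 0],
    [0, [-0.92, -0.93, -0.35], 0],
    [0, [-0.92, -0.93, -0.35], 0],
    [0, [-0.92, -0.93, -0.35], 0],
    [0, [-0.92, -0.93, -0.35], 0]
  ]
}}

```text
t: 1.6
eef_pos: [0.3597, 0.3782, 0.3028]
tool_rot: [0.001, 0.198, 0.98, 0.001]
contact_force: [-0.2, -0.4, 1.0]
gripper_width: 0.999
grasp_force: 0.0
```

{"name": "apply_moves", "arguments": {
  "deltas": [
    [0, [-0.92, -0.93, 0], 0.1875],
    [0, [-0.92, -0.93, 0], 0.1875],
    [0, [-0.92, -0.93, 0], 0.1875],
    [0, [-0.92, -0.93, 0], 0.1875],
    [0, [-0.92, -0.93, 0], 0.1875],
    [0, [-0.92, -0.93, 0], 0.1875],
    [0, [-0.92, -0.93, 0], 0.1875],
    [0, [-0.92, -0.93, 0], 0.1875],
    [0, [-0.92, -0.93, 0], 0.1875],
    [0, [-0.92, -0.93, 0], 0.1875],
    [0, [-0.92, -0.93, 0], 0.1875]
  ]
}}

```text
t: 2.7
eef_pos: [0.4558, 0.1397, 0.3012]
tool_rot: [-0.0, 0.706, 0.708, -0.0]
contact_force: [0.6, 0.4, -0.7]
gripper_width: 1.006
grasp_force: 0.0
```

```bash
python3 - <<'E'
from h import *
np.set_printoptions(precision=4,suppress=True)
T=Tw();p=bot.read_camera('wrist'); save(p,'w1'); print(T); print(p['intrinsics'],p['hand_eye'])
r={k:v for k,v in p.items() if k!='color'}
for n in ['probe_grip','rest','well_block']:
    print(n,[(np.round(r['point'],3).tolist(),round(r['confidence'],2)) for r in bot.look_for(p,n)][:5])
C=T@p['hand_eye']
for X in [(.453,.138,.148),(.453,.138,.04),(.385,.037,.15)]: print(proj(p['intrinsics'],C,np.array(X)))
E
```

```text
[[-0.0034  1.     -0.0001  0.4558]
 [ 1.      0.0034 -0.0001  0.1397]
 [-0.0001 -0.0001 -1.      0.3012]
 [ 0.      0.      0.      1.    ]]
[[338.7515   0.     324.7541]
 [  0.     338.7515 243.2492]
 [  0.       0.       1.    ]] [[ 0.0008 -0.9581 -0.2865  0.0725]
 [ 1.      0.0009 -0.0004 -0.0006]
 [ 0.0006 -0.2865  0.9581 -0.1429]
 [ 0.      0.      0.      1.    ]]
probe_grip [([0.459, 0.14, 0.149], 0.78), ([0.478, 0.217, 0.103], 0.71), ([0.393, 0.036, 0.169], 0.61)]
rest [([0.457, 0.145, 0.043], 0.64)]
well_block [([0.503, -0.075, 0.055], 0.81)]
[322.3552 227.9153]
[323.0307 206.1233]
[252.71   328.2177]
```

View pics/w1.png

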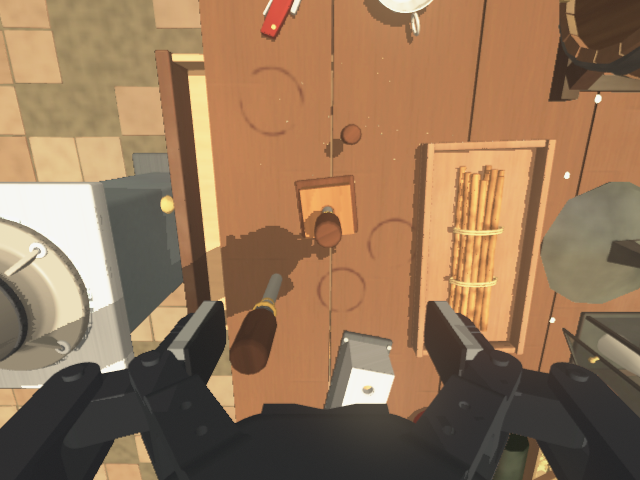

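```bash
python3 - <<'E'
from h import *
T=Tw();p=bot.read_camera('wrist');C=T@p['hand_eye'];K=p['intrinsics']
print(ray(K,C,(328,232),.148),ray(K,C,(328.5,212),.04),ray(K,C,(368,389),.075))
c=p['color'][165:260,285:370]; cv2.imwrite('pics/c1.png',cv2.cvtColor(cv2.resize(c,None,fx=6,fy=6,interpolation=2),cv2.COLOR_RGB2BGR))
E
```

```text
[0.45819094 0.13375097 0.148     ] [0.45973747 0.13037597 0.04      ] [ 0.51207734 -0.09714779  0.075     ]
```

View pics/c1.png

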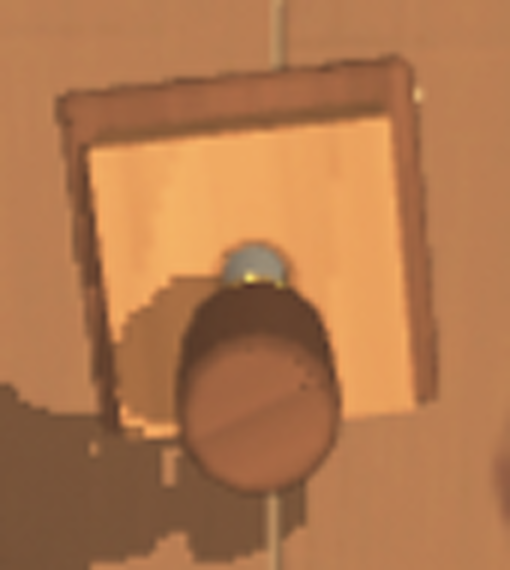

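The top face is centred at about pixel (328.3,233.8), which puts the probe at about (0.4585, 0.132). I'll descend and grip.

{"name": "apply_moves", "arguments": {
  "deltas": [
    [0.2, [-0.038, 0.0125, 0], 0],
    [0.2, [-0.038, 0.0125, 0.2], 0],
    [0.2, [-0.038, 0.0125, 0.4], 0],
    [0.2, [-0.038, 0.0125, 0.6], 0],
    [0.2, [-0.038, 0.0125, 0.75], 0],
    [0.2, [-0.038, 0.0125, 0.87], 0],
    [0.2, [-0.038, 0.0125, 0.97], 0],
    [0.2, [-0.038, 0.0125, 0.975], 0],
    [0.2, [-0.038, 0.0125, 0.975], 0]
  ],
  "squeeze": 50
}}

```text
t: 3.85
eef_pos: [0.4587, 0.131, 0.1065]
tool_rot: [0.0, 0.707, 0.707, -0.0]
contact_force: [0.2, 0.0, -0.4]
gripper_width: 0.799
grasp_force: 0.0
```

{"name": "apply_moves", "arguments": {
  "deltas": [
    [0.5, [0, 0, 0], 0],
    [0.6, [0, 0, 0], 0],
    [0.7, [0, 0, 0], 0],
    [0.8, [0, 0, 0], 0],
    [0.9, [0, 0, 0], 0],
    [0.9, [0, 0, 0], 0],
    [0.9, [0, 0, 0], 0],
    [0.9, [0, 0, 0], 0]
  ],
  "squeeze": 50
}}

```text
t: 4.65
eef_pos: [0.4588, 0.1317, 0.1065]
tool_rot: [0.0, 0.707, 0.707, 0.0]
contact_force: [0.1, -0.6, 3.7]
gripper_width: 0.291
grasp_force: 48.9
```

{"name": "apply_moves", "arguments": {
  "deltas": [
    [0.9, [0, 0, -0.1], 0],
    [0.9, [0, 0, -0.2], 0],
    [0.9, [0, 0, -0.35], 0],
    [0.9, [0, 0, -0.5], 0],
    [0.9, [0, 0, -0.65], 0],
    [0.9, [0, 0, -0.65], 0],
    [0.9, [0, 0, -0.65], 0]
  ]
}}

```text
t: 5.35
eef_pos: [0.458, 0.1314, 0.2359]
tool_rot: [-0.0, 0.707, 0.707, -0.0]
contact_force: [-0.9, -1.0, -2.0]
gripper_width: 0.288
grasp_force: 50.0
```

```bash
python3 - <<'E'
from h import *
a=cv2.imread('pics/scene0.png')[215:270,355:440]; b=cv2.imread('pics/side0.png')[190:265,310:375]
a=cv2.resize(a,None,fx=4.7,fy=4.7,interpolation=2);b=cv2.resize(b,None,fx=6,fy=6,interpolation=2)
o=np.zeros((450,800,3),np.uint8);o[:a.shape[0],:a.shape[1]]=a;o[:450,405:405+b.shape[1]]=b[:450,:395];cv2.imwrite('pics/c2.png',o)
E
```

```text
(no output)
```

View pics/c2.png

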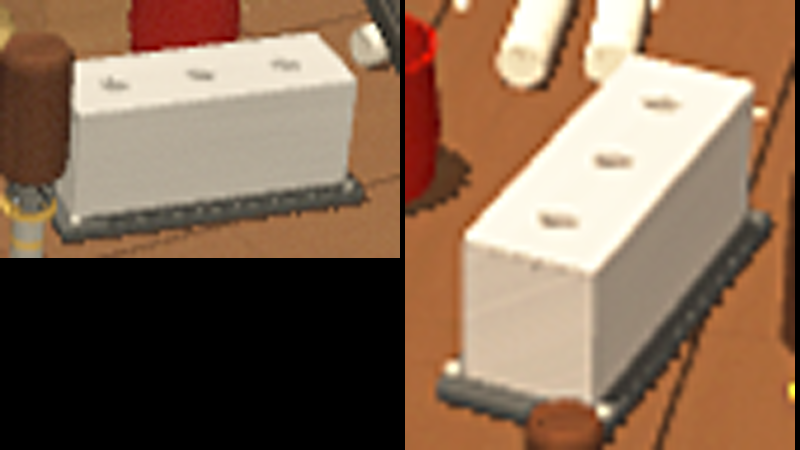

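The scene crop puts the wells at (379,232.9), (397.6,230.7) and (415.9,228.8). The side crop puts them at (335,226.7), (344.5,216.8) and (352.5,207.3).

```bash
python3 - <<'E'
from h import *
for c,l in [('scene',[(379,232.9),(397.6,230.7),(415.9,228.8)]),('side',[(335,226.7),(344.5,216.8),(352.5,207.3)])]:
    p=bot.read_camera(c)
    for u in l: print(c,ray(p['intrinsics'],p['pose'],u,.075)[:2].round(4))
E
```

```text
scene [ 0.5108 -0.0967]
scene [ 0.5    -0.1461]
scene [ 0.488  -0.1945]
side [ 0.5117 -0.0914]
side [ 0.4998 -0.1402]
side [ 0.4904 -0.1891]
```

{"name": "apply_moves", "arguments": {
  "deltas": [
    [0.9, [-0.2, 0.05, 0], 0],
    [0.9, [-0.4, 0.1, 0], 0],
    [0.9, [-0.6, 0.15, 0], 0],
    [0.9, [-0.8, 0.2, 0], 0],
    [0.9, [-1.0, 0.265, 0], 0],
    [0.9, [-1.0, 0.265, 0], 0]
  ]
}}

```text
t: 6.05
eef_pos: [0.5112, -0.075, 0.2352]
tool_rot: [0.001, 0.71, 0.704, -0.002]
contact_force: [0.2, -0.1, -1.3]
gripper_width: 0.29
grasp_force: 50.0
```

{"name": "apply_moves", "arguments": {
  "deltas": [
    [0.9, [-0.07, 0, 0.08], 0],
    [0.9, [-0.137, 0, 0.16], 0],
    [0.9, [-0.137, 0, 0.16], 0],
    [0.9, [-0.137, 0, 0.16], 0],
    [0.9, [-0.137, 0, 0.16], 0]
  ]
}}

```text
t: 6.55
eef_pos: [0.5117, -0.0949, 0.2045]
tool_rot: [-0.0, 0.707, 0.707, 0.0]
contact_force: [0.2, 0.0, -1.0]
gripper_width: 0.291
grasp_force: 49.9
```

```bash
python3 - <<'E'
from h import *
T=Tw();p=bot.read_camera('wrist');C=T@p['hand_eye'];K=p['intrinsics'];save(p,'w2');np.save('C2.npy',C)
print(T[:3,3])
tip=T[:3,3]+[0,0,-.094]; print('tip',proj(K,C,tip),'wells',[proj(K,C,np.array(w+(.075,))) for w in [(.511,-.096),(.5,-.143),(.489,-.192)]])
c=p['color'][180:400,220:420]; cv2.imwrite('pics/c3.png',cv2.cvtColor(cv2.resize(c,None,fx=2.7,fy=2.7,interpolation=2),cv2.COLOR_RGB2BGR))
E
```

```text
[ 0.51165236 -0.09492781  0.20446714]
tip [325.63261988 245.40509084] wells [array([324.76768995, 234.18084125]), array([312.06328797, 286.2015818 ]), array([300.50672302, 335.6210711 ])]
```

View pics/c3.png

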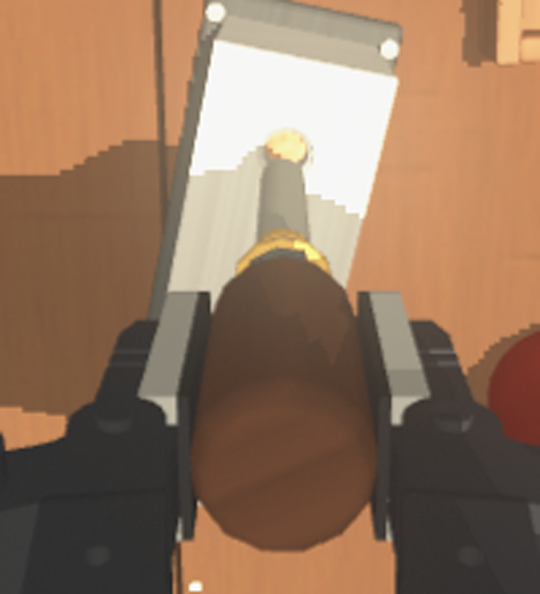

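The crop shows the well mouth centred at about (326.9,236.3) full-frame and the stem tip at about (325.2,247.4). The tip needs to shift about +1.4 mm in x and -1.3 mm in y. I'll make that shift and enter gently.

{"name": "apply_moves", "arguments": {
  "deltas": [
    [0.9, [-0.0065, 0.007, 0], 0],
    [0.9, [-0.0065, 0.007, 0.05], 0],
    [0.9, [-0.0065, 0.007, 0.1], 0],
    [0.9, [-0.0065, 0.007, 0.14], 0],
    [0.9, [-0.0065, 0.007, 0.16], 0],
    [0.9, [-0.0065, 0.007, 0.18], 0],
    [0.9, [-0.0065, 0.007, 0.19], 0],
    [0.9, [-0.0065, 0.007, 0.2], 0],
    [0.9, [-0.0065, 0.007, 0.2], 0],
    [0.9, [-0.0065, 0.007, 0.2], 0]
  ]
}}

```text
t: 7.6
eef_pos: [0.513, -0.0973, 0.1645]
tool_rot: [0.0, 0.707, 0.707, 0.0]
contact_force: [-0.3, -1.1, -1.1]
gripper_width: 0.288
grasp_force: 50.0
```

{"name": "apply_moves", "arguments": {
  "deltas": [
    [0.9, [0, 0, 0.02], 0],
    [0.9, [0, 0, 0.04], 0],
    [0.9, [0, 0, 0.06], 0],
    [0.9, [0, 0, 0.08], 0],
    [0.9, [0, 0, 0.1], 0],
    [0.9, [0, 0, 0.115], 0],
    [0.9, [0, 0, 0.125], 0],
    [0.9, [0, 0, 0.125], 0],
    [0.9, [0, 0, 0.125], 0]
  ]
}}

```text
t: 8.5
eef_pos: [0.5132, -0.0972, 0.1394]
tool_rot: [0.0, 0.707, 0.707, 0.0]
contact_force: [1.7, -0.6, 3.2]
gripper_width: 0.292
grasp_force: 50.5
```

{"name": "apply_moves", "arguments": {
  "deltas": [
    [0.9, [0, 0, 0.01], 0],
    [0.9, [0, 0, 0.02], 0],
    [0.9, [0, 0, 0.03], 0],
    [0.9, [0, 0, 0.035], 0],
    [0.9, [0, 0, 0.035], 0],
    [0.9, [0, 0, 0.035], 0]
  ]
}}

```text
t: 9.1
eef_pos: [0.5132, -0.0973, 0.1326]
tool_rot: [0.0, 0.707, 0.707, 0.0]
contact_force: [1.2, -0.7, 7.0]
gripper_width: 0.29
grasp_force: 50.9
```

{"name": "apply_moves", "arguments": {
  "deltas": [
    [0.9, [0, 0, 0.005], 0],
    [0.9, [0, 0, 0.01], 0],
    [0.9, [0, 0, 0.015], 0],
    [0.9, [0, 0, 0.015], 0],
    [0.9, [0, 0, 0.015], 0]
  ]
}}

```text
t: 9.6
eef_pos: [0.5134, -0.0974, 0.13]
tool_rot: [0.0, 0.707, 0.707, 0.0]
contact_force: [-0.2, -0.3, 11.6]
gripper_width: 0.292
grasp_force: 51.3
```

The force rose 1.5 N/mm with the stem well short of full depth, so this well is fouled (about 36 mm). I'll draw out and move to the middle well.

{"name": "apply_moves", "arguments": {
  "deltas": [
    [0.9, [0, 0, -0.02], 0],
    [0.9, [0, 0, -0.05], 0],
    [0.9, [0, 0, -0.12], 0],
    [0.9, [0, 0, -0.2], 0],
    [0.9, [0, 0, -0.3], 0],
    [0.9, [0, 0, -0.375], 0],
    [0.9, [0, 0, -0.375], 0],
    [0.9, [-0.1, -0.022, -0.375], 0],
    [0.9, [-0.2, -0.045, -0.375], 0],
    [0.9, [-0.244, -0.055, -0.375], 0],
    [0.9, [-0.244, -0.055, -0.375], 0],
    [0.9, [-0.244, -0.055, -0.375], 0]
  ]
}}

```text
t: 10.8
eef_pos: [0.5016, -0.1452, 0.2038]
tool_rot: [-0.001, 0.707, 0.707, -0.0]
contact_force: [0.0, -0.3, -0.0]
gripper_width: 0.29
grasp_force: 50.0
```

```bash
python3 - <<'E'
from h import *
T=Tw();p=bot.read_camera('wrist');C=T@p['hand_eye'];K=p['intrinsics'];save(p,'w3')
print(T[:3,3]); tip=T[:3,3]+[0,0,-.094]; print('tip',proj(K,C,tip))
c=p['color'][180:400,220:420]; cv2.imwrite('pics/c4.png',cv2.cvtColor(cv2.resize(c,None,fx=2.7,fy=2.7,interpolation=2),cv2.COLOR_RGB2BGR))
E
```

```text
[ 0.50157418 -0.14520234  0.20376293]
tip [325.77345232 245.44237819]
```

View pics/c4.png

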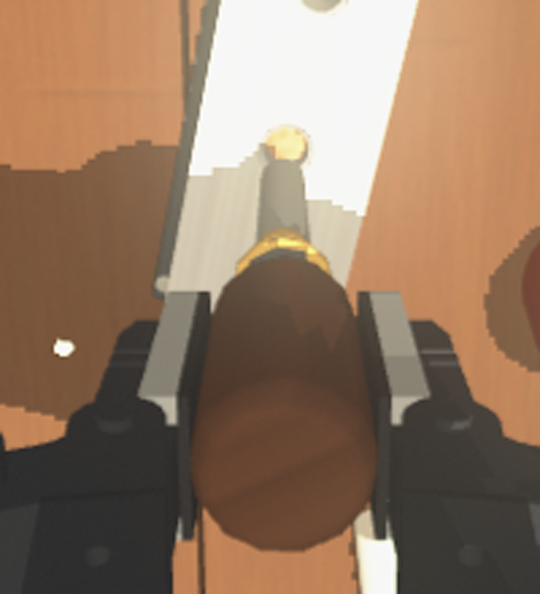

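The hole sits relative to the tip almost exactly as before: hole at about (288,148) in the crop, tip edge at about y=160. The same small correction applies.

{"name": "apply_moves", "arguments": {
  "deltas": [
    [0.9, [-0.006, 0.006, 0], 0],
    [0.9, [-0.006, 0.006, 0.05], 0],
    [0.9, [-0.006, 0.006, 0.1], 0],
    [0.9, [-0.006, 0.006, 0.14], 0],
    [0.9, [-0.006, 0.006, 0.16], 0],
    [0.9, [-0.006, 0.006, 0.18], 0],
    [0.9, [-0.006, 0.006, 0.19], 0],
    [0.9, [-0.006, 0.006, 0.2], 0],
    [0.9, [-0.006, 0.006, 0.2], 0],
    [0.9, [-0.006, 0.006, 0.2], 0]
  ]
}}

```text
t: 11.85
eef_pos: [0.5031, -0.1473, 0.1645]
tool_rot: [0.0, 0.707, 0.707, 0.0]
contact_force: [-0.0, 0.4, -0.8]
gripper_width: 0.291
grasp_force: 50.0
```

{"name": "apply_moves", "arguments": {
  "deltas": [
    [0.9, [0, 0, 0.02], 0],
    [0.9, [0, 0, 0.04], 0],
    [0.9, [0, 0, 0.06], 0],
    [0.9, [0, 0, 0.08], 0],
    [0.9, [0, 0, 0.1], 0],
    [0.9, [0, 0, 0.12], 0],
    [0.9, [0, 0, 0.14], 0],
    [0.9, [0, 0, 0.155], 0],
    [0.9, [0, 0, 0.16], 0],
    [0.9, [0, 0, 0.16], 0],
    [0.9, [0, 0, 0.16], 0]
  ]
}}

```text
t: 12.95
eef_pos: [0.5034, -0.1473, 0.1326]
tool_rot: [0.0, 0.707, 0.707, 0.0]
contact_force: [-1.6, 0.4, 4.8]
gripper_width: 0.294
grasp_force: 50.7
```

{"name": "apply_moves", "arguments": {
  "deltas": [
    [0.9, [0, 0, 0.005], 0],
    [0.9, [0, 0, 0.01], 0],
    [0.9, [0, 0, 0.015], 0],
    [0.9, [0, 0, 0.015], 0],
    [0.9, [0, 0, 0.015], 0]
  ]
}}

```text
t: 13.45
eef_pos: [0.5034, -0.1473, 0.1296]
tool_rot: [0.0, 0.707, 0.707, 0.0]
contact_force: [-1.2, 0.2, 5.5]
gripper_width: 0.29
grasp_force: 50.7
```

{"name": "apply_moves", "arguments": {
  "deltas": [
    [0.9, [0, 0, 0.007], 0],
    [0.9, [0, 0, 0.014], 0],
    [0.9, [0, 0, 0.021], 0],
    [0.9, [0, 0, 0.028], 0],
    [0.9, [0, 0, 0.028], 0],
    [0.9, [0, 0, 0.028], 0]
  ]
}}

```text
t: 14.05
eef_pos: [0.5033, -0.1472, 0.124]
tool_rot: [0.0, 0.707, 0.707, 0.0]
contact_force: [-1.5, 0.1, 4.7]
gripper_width: 0.288
grasp_force: 50.8
```

The force stays at about 5 N past the 42 mm stop, so this is the clear well. I'll carry on to full depth.

{"name": "apply_moves", "arguments": {
  "deltas": [
    [0.9, [0, 0, 0.01], 0],
    [0.9, [0, 0, 0.02], 0],
    [0.9, [0, 0, 0.03], 0],
    [0.9, [0, 0, 0.04], 0],
    [0.9, [0, 0, 0.05], 0],
    [0.9, [0, 0, 0.06], 0],
    [0.9, [0, 0, 0.065], 0],
    [0.9, [0, 0, 0.065], 0],
    [0.9, [0, 0, 0.065], 0]
  ]
}}

```text
t: 14.95
eef_pos: [0.5033, -0.1472, 0.111]
tool_rot: [0.0, 0.707, 0.707, 0.0]
contact_force: [-1.5, 0.7, 5.8]
gripper_width: 0.287
grasp_force: 50.8
```

{"name": "apply_moves", "arguments": {
  "deltas": [
    [0.9, [0, 0, 0.005], 0],
    [0.9, [0, 0, 0.01], 0],
    [0.9, [0, 0, 0.01], 0],
    [0.9, [0, 0, 0.01], 0]
  ]
}}

```text
t: 15.35
eef_pos: [0.5033, -0.1472, 0.1091]
tool_rot: [0.0, 0.707, 0.707, 0.0]
contact_force: [-1.7, 0.8, 7.2]
gripper_width: 0.291
grasp_force: 50.9
```

{"name": "apply_moves", "arguments": {
  "deltas": [
    [0.9, [0, 0, 0.005], 0],
    [0.9, [0, 0, 0.01], 0],
    [0.9, [0, 0, 0.015], 0],
    [0.9, [0, 0, 0.015], 0],
    [0.9, [0, 0, 0.015], 0],
    [0.9, [0, 0, 0.015], 0]
  ]
}}

```text
t: 15.95
eef_pos: [0.5033, -0.1473, 0.1064]
tool_rot: [0.0, 0.707, 0.707, 0.0]
contact_force: [-3.3, 1.1, 11.2]
gripper_width: 0.291
grasp_force: 51.2
```

About 12 N, so half travel and bottomed. I'll ease off.

{"name": "apply_moves", "arguments": {
  "deltas": [
    [0.9, [0, 0, -0.008], 0],
    [0.9, [0, 0, -0.016], 0],
    [0.9, [0, 0, -0.024], 0],
    [0.9, [0, 0, -0.03], 0],
    [0.9, [0, 0, -0.03], 0],
    [0.9, [0, 0, -0.03], 0]
  ]
}}

```text
t: 16.55
eef_pos: [0.5033, -0.1472, 0.1117]
tool_rot: [0.0, 0.707, 0.707, 0.0]
contact_force: [-0.1, 0.5, 2.8]
gripper_width: 0.288
grasp_force: 50.5
```

```bash
python3 - <<'E'
from h import *
p=bot.read_camera('side'); q=bot.read_camera('scene')
a=cv2.resize(p['color'][150:250,300:390],None,fx=4.4,fy=4.4,interpolation=2);b=cv2.resize(q['color'][170:270,350:440],None,fx=4.4,fy=4.4,interpolation=2)
cv2.imwrite('pics/c5.png',cv2.cvtColor(np.hstack([a,b]),cv2.COLOR_RGB2BGR)); print(bot.get_obs()['contact_force'])
E
```

```text
[-0.58859785  0.79284656  3.04600759]
```

View pics/c5.png

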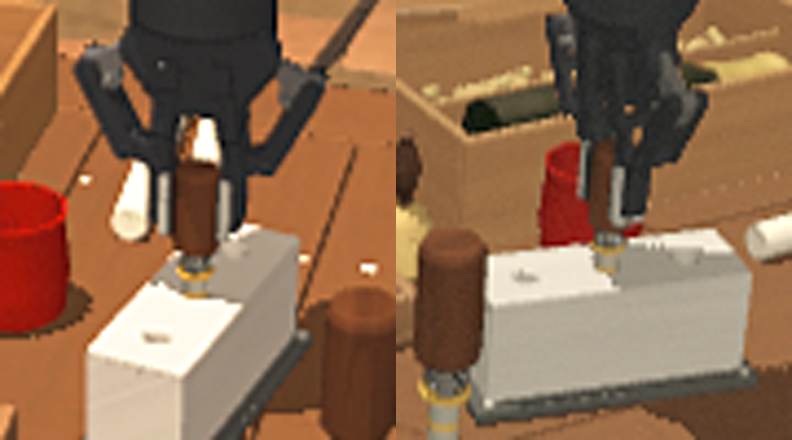

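The brass ring sits at the rim of the middle well in both views: left image (195,290), right image (606,270). I'll ease off the last bit, release and retreat.

{"name": "apply_moves", "arguments": {
  "deltas": [
    [0.9, [0, 0, -0.004], 0],
    [0.9, [0, 0, -0.004], 0],
    [0.9, [0, 0, -0.004], 0],
    [0.6, [0, 0, -0.004], 0],
    [0.4, [0, 0, -0.004], 0],
    [0.3, [0, 0, -0.004], 0],
    [0.3, [0, 0, -0.004], 0],
    [0.3, [0, 0, -0.004], 0]
  ],
  "squeeze": 20
}}

```text
t: 17.45
eef_pos: [0.503, -0.1473, 0.1125]
tool_rot: [-0.0, 0.707, 0.707, -0.0]
contact_force: [-0.9, -0.9, 0.6]
gripper_width: 0.703
grasp_force: 0.0
```

{"name": "apply_moves", "arguments": {
  "deltas": [
    [0.3, [0, 0, -0.05], 0],
    [0.3, [0, 0, -0.15], 0],
    [0.3, [0, 0, -0.3], 0],
    [0.3, [0, 0, -0.45], 0],
    [0.3, [0, 0, -0.6], 0],
    [0.3, [0, 0, -0.7], 0],
    [0.3, [0, 0, -0.7], 0],
    [0.3, [0, 0, -0.7], 0]
  ]
}}

```text
t: 18.25
eef_pos: [0.503, -0.1472, 0.2529]
tool_rot: [0.0, 0.707, 0.707, 0.0]
contact_force: [0.1, 1.5, -0.9]
gripper_width: 0.697
grasp_force: 0.0
```

```bash
python3 - <<'E'
from h import *
p=bot.read_camera('side'); q=bot.read_camera('scene')
a=cv2.resize(p['color'][150:250,300:390],None,fx=4.4,fy=4.4,interpolation=2);b=cv2.resize(q['color'][170:270,350:440],None,fx=4.4,fy=4.4,interpolation=2)
cv2.imwrite('pics/c6.png',cv2.cvtColor(np.hstack([a,b]),cv2.COLOR_RGB2BGR)); print(bot.get_obs()['contact_force'])
E
```

```text
[-0.09530603 -0.06343629  0.34769095]
```

View pics/c6.png

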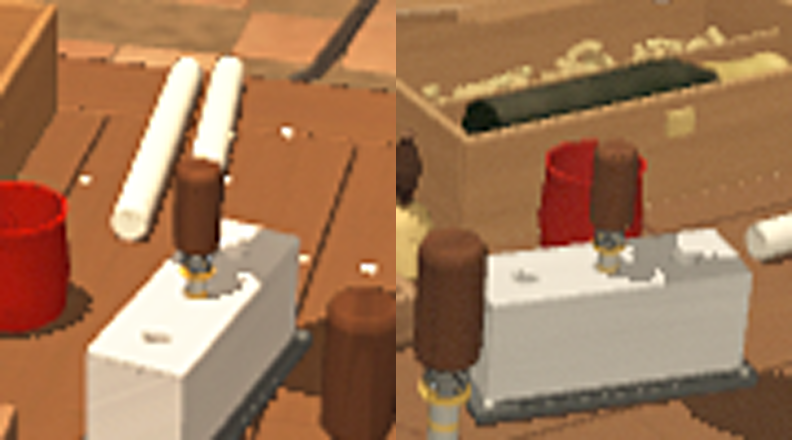

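The probe stands upright in the middle well with its ring at the rim (left (197,290), right (607,268)). The gripper is clear.

```bash
python3 -c "
from station import bot
print(bot.hand_in())"
```

```text
the job is handed in; nothing more can be done
None
```

The probe is bottomed in the middle well (`well_1`) with its brass ring at the rim, the spring eased off and the gripper clear. The +y end well (`well_0`) proved fouled, and the job is handed in; no verdict came back.

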